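Mesh the trimming head with the turntable driver and lock it

TASK

Get the bench turntable ready for trimming: pick up the notched trimming head by its blue stub, turn it until its six notches mesh with the six brass teeth of the driver, and push it fully home so that the disc sits flat on the driver plate, lowering it in the grip rather than dropping it from above the teeth. Then slide the red bolt grip inwards over the disc to its end stop, and leave the bowl, the cup and the spatula where they are.

Things in the scene. Friction and masses are not known exactly. Their poses are not given: they have to be found in the camera images.
- head_grip (a point): Blue round stub of the loose trimming head (about 0.55 kg), 44 mm in diameter, black rubber cap, standing on the middle of the notched disc. The head starts upright on the table. This point: on the axis, 48 mm above the disc's underside (top of stub 82 mm), a good height to grip. z up; x points through the middle of one notch, the others every 60 degrees.
- head: The same head; origin at the centre of the disc's underside, axes as head_grip. Grey metal disc 16 mm thick, about 150 mm across, with six open radial notches in its rim, 60 degrees apart, each 16.5 mm wide and reaching in to 51 mm from the axis.
- driver_seat (a point): Driver of the turntable (braked, does not turn): centre of the upper face of a dark plate 156 mm across, 50 mm above the table, with six brass teeth 60 degrees apart, at any angle to the bolt. z up; x along the middle of one tooth. The disc's underside rests here when home (head_grip then 48 mm above); unmeshed it rides 14 mm higher, on the teeth.
- driver: The same driver; origin at the plate's underside, 10 mm below driver_seat, same axes. Each tooth is 12 mm wide, runs from 54 to 74 mm from the axis and rises 14 mm above the plate, with a rounded top.
- bolt_grip (a point): Red upright grip of the locking bolt on the fixed green base: 18 mm wide across the slide, 24 mm along it, 40 mm tall. This point is inside it on its centre line, 18 mm below its top, 22 mm above the steel tongue (26 mm wide) it stands on, 97 mm above the table. It slides level along its own -x, towards the driver's axis: 134.5 mm from the axis when open, 100.5 mm at the end stop.
- bolt (a joint): Travel of the locking bolt, m: 0 fully open (outwards), 0.034 at the inner end stop. Starts at 0 to 0.008, about 2 N of friction, stays where it is left. Its tongue, 6.5 mm thick, reaches 42.5 mm ahead of the grip's centre, underside 18.5 mm above the driver plate: it passes over a disc that is fully home but shoves aside one that is not.
- bowl: White ceramic bowl, 120 mm across and 45 mm high, a bystander; origin at the centre of its underside.
- cup: Terracotta cup, 72 mm across and 80 mm high, a bystander; origin at the centre of its underside.
- spatula: Wooden spatula, 200 mm long, lying flat, a bystander; x points along it from handle to blade.
There are look-alikes about, which are no part of the job. There is more than one size of the head; the job needs the largest.

How it is judged:
By the outcome, as a careful person would: the job done as asked, in the order asked, and still so for the second after the job is handed in, with the robot touching nothing.
It also fails if it takes over 51 s, if anything falls off the work surface, if the arm or the gripper's body presses on something with over 40 N, if the wrist force passes 120 N, or if a joint passes its speed limit or range.

ROBOT

A 6-joint arm with a two-finger parallel gripper is mounted at the origin on the work surface. World frame = base frame: x ahead of the robot, y to its left, z up, the work surface at z = 0. Lengths are in m, angles in rad, forces in N, time in s.
With the tool pointing down it reaches from about 0.25 to 0.775 m from the base axis. Payload 4 kg.
Tool frame: the origin (TCP) lies where the fingers leave the gripper's body, on its centre line; the fingertips stand 97 mm ahead of it and the grasp point (between the pads) lies 78 mm ahead of it; z points along the fingers, x is the direction in which the jaws open and shut, and the axes are right-handed (so a half turn about z gives the same grasp; the last joint's range is limited). The gripper opens to 94 mm and grips with 3 to 60 N. Pads are 16 mm wide; open, the fingers measure 119 mm over their backs; the gripper's body (75 mm by 177 mm) begins 78 mm behind the grasp point.
Start: joints at [-1.241, 0.087, 1.371, -0, 1.684, -0.103], TCP at [0.231, -0.499, 0.303] pointing down, gripper open.
Joint ranges: [-3.1, 3.1], [-0.76, 2.03], [0.27, 2.55], [-1.08, 4.22], [0.17, 2.65], [-2.57, 2.57]. Speed limits (rad/s): [2.79, 2.79, 3.14, 3.14, 3.14, 3.14].

INTERFACE

Orientations are given as [roll, pitch, yaw] about the fixed x, y, z axes, in that order (R = Rz(yaw) Ry(pitch) Rx(roll)).
In Python, from bench import * gives the robot as it stands.
- The arm moves only by the tool jog_arm, never from a script. Its argument "moves" is a list of rows, each a list of 7 numbers: the turn, a rotation vector about the world's x, y, z in rad, then the shift along the world's x, y, z in mm, then the finger opening in mm, from 0 to 94. In form: [[rx, ry, rz, tx, ty, tz, fingers], ...]. A call has 1 to 12 rows; each row shifts and turns the commanded pose from where the row before left it; what a row does not reach is not made up. A row lasts 1/8 s, in which the tool goes at most 62.5 mm and 10.7 degrees, less where a joint would pass 70% of its speed; a pose out of reach is approached as far as the arm can. A call is refused whole if a number of a shift passes 62.5 or a number of a turn 0.188, either way. A call with a gripper value outside its range is refused whole. The fingers move at their own pace and stop on an object; the grip force is fixed at half the most. Time passes only in rows, so rows that do not move let the fingers close. It gives the time, the measured TCP pose, the force and the opening at its end, in the units of the state.
- get_obs(): the state, without advancing time (a new reading comes with each control period).
- snapshot(name): name is "scene" or "top" or "wrist"; returns the picture (480x640x3 uint8, red, green, blue); there is no depth.
- get_calibration(name): a dict with "camera_matrix" (3x3 intrinsics, pixels), "k1" (the pictures are not rectified: a ray, as slopes to the right and down, at radius r is drawn at 1 + k1 r^2 times it, then the intrinsics apply), "R" (3x3) and "t" (3): a world point X has camera coordinates R X + t. Camera axes: x right, y down, z forward; pixel columns grow to the right and rows downward; lengths in m; the calibration is good to about 2 mm. A picture is of the moment at which its call begins: read the wrist's pose just before it. get_calibration takes no time and is no camera call; for the wrist camera it gives the pose at the moment of the call.
- close_job(): hands the job in, once; it reports no verdict.
Trained networks look in the newest picture that a camera, given by its name, has taken for a name from the list of things; names that differ only in an ending like _2 or _b are one class to them, and where a whole thing is asked for, a point or a joint stands for the part that bears it (a point fixed in the world has none). Each returns a list of dicts, best first, with "conf" (0 to 1); they miss things now and then, are a little off and sometimes report something else, mostly with a low value. They report only what shows in the picture. A call takes as long as a camera call. They do not tell look-alikes from the thing itself.
- look_for(label, camera): "bbox" ([left, top, right, bottom] in pixels, round what is visible of it).
The state is a dict: "time": time; "joint_positions": joint angles; "qvel": joint speeds; "joint_torque": joint torques, N m; "tool_pos": TCP position; "ee_rot": TCP orientation; "wrist_force": force on the tool from outside, world axes, zero at the start; "wrist_torque": the same for the moment, N m; "width": finger opening in m.
Only numpy, scipy, OpenCV 4.12 (cv2) and the standard library are available. Lean on these libraries where they do the work, as an engineer would, in place of code of your own. Each camera call takes 0.05 s, during which the arm holds its last target.

## Working session

There is one attempt and no reset: what is moved stays moved. The work goes in short steps, Python scripts to look and compute and a tool call to move; the robot and the scene stay as the last step left them, time stands still between calls to the robot, and variables do not carry over. Pictures are saved under pics/ and viewed, and the job is handed in when it is done.

Besides the shell and the picture viewer there is one more tool, called after ">>>" by a JSON object that holds its "method" and its "body". jog_arm: Moves the arm, as the interface text tells. Its arguments: {"type":"object","properties":{"moves":{"type":"array","items":{"type":"array","items":{"type":"number"}}}},"required":["moves"]}

```bash
mkdir -p pics; ls; cat > h.py <<'E'
from bench import *
import numpy as np, cv2
def save(n,im): cv2.imwrite(f'pics/{n}.png',im[:,:,::-1])
def px2world(cal,u,v,z):
    K=np.array(cal['camera_matrix']);k=cal['k1'];R=np.array(cal['R']);t=np.array(cal['t'])
    d=np.array([(u-K[0,2])/K[0,0],(v-K[1,2])/K[1,1]]);s=d.copy()
    for _ in range(30): s=d/(1+k*(s@s))
    ray=R.T@np.array([s[0],s[1],1]);c=-R.T@t
    return c+ray*(z-c[2])/ray[2]
def w2px(cal,X):
    K=np.array(cal['camera_matrix']);k=cal['k1'];R=np.array(cal['R']);t=np.array(cal['t'])
    X=np.atleast_2d(X);c=X@R.T+t;s=c[:,:2]/c[:,2:];f=1+k*(s**2).sum(1,keepdims=True);s=s*f
    return np.c_[s[:,0]*K[0,0]+K[0,2],s[:,1]*K[1,1]+K[1,2]]
E
python3 - <<'E'
from h import *
for n in ['scene','top']:
    im=snapshot(n);save(n+'0',im)
    for l in ['head','head_grip','driver','bolt_grip','bolt','bowl','cup','spatula']:
        try:
            print(n,l,[(np.round(d['bbox']).tolist(),round(d['conf'],2)) for d in look_for(l,n)])
        except Exception as e: print(n,l,e)
c=get_calibration('top');print(c);print(get_obs())
E
```

```text
pics
scene head [([318.0, 234.0, 356.0, 273.0], 0.97), ([310.0, 175.0, 358.0, 224.0], 0.93), ([361.0, 206.0, 402.0, 244.0], 0.79)]
scene head_grip [([319.0, 236.0, 358.0, 275.0], 0.78), ([307.0, 178.0, 355.0, 226.0], 0.76), ([360.0, 206.0, 402.0, 244.0], 0.57)]
scene driver [([230.0, 266.0, 293.0, 320.0], 0.9), ([158.0, 350.0, 236.0, 406.0], 0.35)]
scene bolt_grip []
scene bolt [([293.0, 288.0, 333.0, 306.0], 0.9)]
scene bowl [([337.0, 111.0, 377.0, 145.0], 0.87)]
scene cup [([381.0, 272.0, 409.0, 307.0], 0.79)]
scene spatula [([159.0, 350.0, 233.0, 407.0], 0.64)]
top head [([288.0, 220.0, 328.0, 261.0], 0.96), ([228.0, 255.0, 282.0, 306.0], 0.81), ([240.0, 202.0, 277.0, 239.0], 0.71)]
top head_grip [([238.0, 204.0, 276.0, 244.0], 0.71), ([292.0, 224.0, 327.0, 263.0], 0.59), ([227.0, 253.0, 283.0, 306.0], 0.56)]
top driver [([354.0, 256.0, 416.0, 312.0], 0.84), ([227.0, 255.0, 282.0, 303.0], 0.33)]
top bolt_grip [([370.0, 219.0, 384.0, 252.0], 0.51)]
top bolt [([368.0, 220.0, 386.0, 252.0], 0.87)]
top bowl [([136.0, 275.0, 178.0, 322.0], 0.71)]
top cup [([318.0, 157.0, 341.0, 185.0],
[... 434 characters left out ...]
 0.60039904, 1.41858668])}
{'time': 0.9, 'joint_positions': array([-1.24111798e+00,  8.71847604e-02,  1.37067173e+00, -2.76723514e-05,
        1.68359730e+00, -1.03071068e-01]), 'qvel': array([-0.00047771, -0.00106855,  0.0013611 , -0.00061535,  0.00113065,
       -0.00096906]), 'joint_torque': array([-1.20981817e-04, -3.40035689e+01, -3.02603316e+01,  7.16532720e-02,
        2.35541468e-02, -6.41825537e-06]), 'tool_pos': array([ 0.23066154, -0.49931187,  0.30272857]), 'ee_rot': array([ 3.14155102e+00, -1.35288959e-04, -1.13805003e+00]), 'wrist_force': array([ 0.21017535, -0.74733585, -0.49262598]), 'wrist_torque': array([ 0.07069279, -0.02080703, -0.01390067]), 'width': 0.09376481064559397}
```

```bash
python3 - <<'E'
from h import *
im=cv2.imread('pics/top0.png')
cv2.imwrite('pics/topc.png',cv2.resize(im[140:340,120:500],None,fx=2.1,fy=2.1,interpolation=cv2.INTER_CUBIC))
c=get_calibration('top')
for n,(u,v) in dict(h1=(308,240),h2=(255,280),h3=(258,221)).items(): print(n,px2world(c,u,v,.03))
print('drv',px2world(c,385,284,.05),'bolt',px2world(c,377,235,.1))
E
```

```text
h1 [0.60914903 0.01565502 0.03      ]
h2 [0.50365928 0.16211012 0.03      ]
h3 [0.6643949  0.15112676 0.03      ]
drv [ 0.48480122 -0.18812129  0.05      ] bolt [ 0.61329224 -0.16418616  0.1       ]
```

View pics/topc.png

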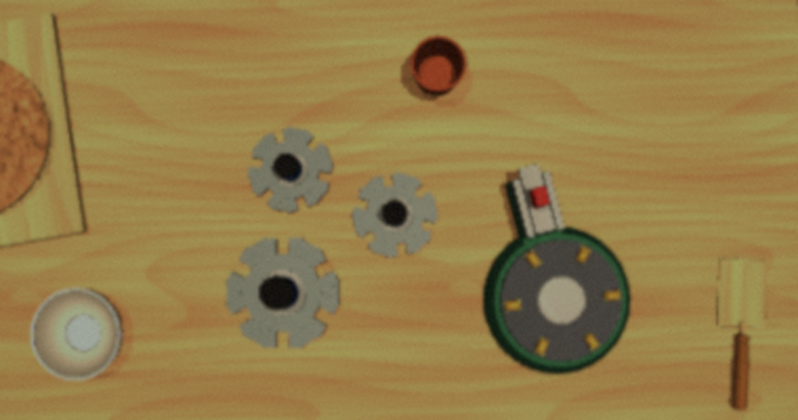

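View pics/scene0.png

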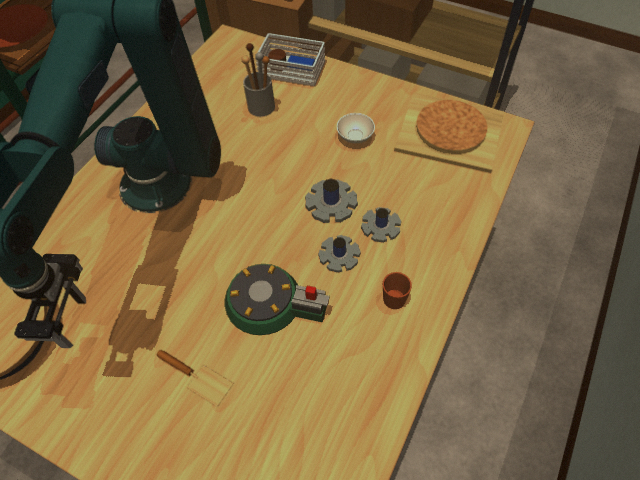

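```bash
python3 - <<'E'
from h import *
c=get_calibration('wrist');R=c['R'];print(c['camera_matrix'],c['k1'],'cam pos',-R.T@c['t'],'fwd',R[2], 'right',R[0])
c=get_calibration('scene');print(-c['R'].T@c['t'])
E
```

```text
[[387.78728127   0.         323.21201165]
 [  0.         387.78728127 234.28495068]
 [  0.           0.           1.        ]] 0.02166948218483088 cam pos [ 0.30162756 -0.46589302  0.38464197] fwd [-0.24525118 -0.11279543 -0.96287541] right [ 4.19416960e-01 -9.07793577e-01 -4.85562658e-04]
[ 0.94727303 -0.68037742  1.25576372]
```

>>> {"method": "jog_arm", "body": {"moves": [[0,0,0,30,38,0,94],[0,0,0,32,39,0,94],[0,0,0,32,39,0,94],[0,0,0,32,39,0,94],[0,0,0,32,39,0,94],[0,0,0,32,39,0,94],[0,0,0,32,39,0,94],[0,0,0,30,38,0,94],[0,0,0,0,0,0,94],[0,0,0,0,0,0,94],[0,0,0,0,0,0,94]]}}

```text
time: 2.28
tool_pos: [0.482, -0.1904, 0.3028]
ee_rot: [3.141, -0.0, -1.14]
wrist_force: [0.3, 0.2, -0.4]
width: 0.094
```

```bash
python3 - <<'E'
from h import *
o=get_obs();print(o['time'],o['tool_pos'],o['ee_rot'])
import pickle
c=get_calibration('wrist');im=snapshot('wrist');save('w1',im);pickle.dump(c,open('w1.pkl','wb'))
for l in ['driver','bolt_grip']: print(l,look_for(l,'wrist'))
E
```

```text
2.275 [ 0.48204305 -0.19038683  0.30276912] [ 3.14127535e+00 -4.17857497e-04 -1.13993104e+00]
driver [{'bbox': [244.9, 122.9, 417.3, 296.1], 'conf': 0.94}]
bolt_grip [{'bbox': [335.5, 3.2, 395.4, 110.0], 'conf': 0.89}]
```

View pics/w1.png

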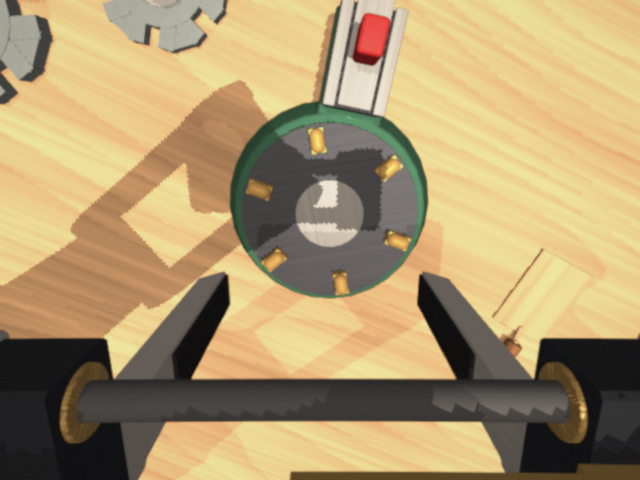

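```bash
cat >> h.py <<'E'
from scipy.optimize import least_squares
def teeth_px(cal,x,y,th):
    out=[]
    for i in range(6):
        a=th+i*np.pi/3; e=np.array([np.cos(a),np.sin(a)]);n=np.array([-e[1],e[0]])
        P=[]
        for z,w in [(.05,6),(.0605,6),(.064,3.5)]:
            for r in (54,74):
                for s in (-1,1): P.append([*(np.array([x,y])+(e*r+n*s*w)/1000),z])
        h=cv2.convexHull(w2px(cal,np.array(P)).astype(np.float32));m=cv2.moments(h)
        out.append([m['m10']/m['m00'],m['m01']/m['m00']])
    return np.array(out)
E
python3 - <<'E'
from h import *
import pickle
c=pickle.load(open('w1.pkl','rb'));im=cv2.imread('pics/w1.png')
hsv=cv2.cvtColor(im,cv2.COLOR_BGR2HSV)
m=((hsv[...,0]>12)&(hsv[...,0]<32)&(hsv[...,1]>120)&(hsv[...,2]>90)).astype(np.uint8)
mm=np.zeros_like(m);cv2.circle(mm,(330,210),90,1,-1);m*=mm
n,l,s,ce=cv2.connectedComponentsWithStats(m)
P=[ce[i] for i in range(1,n) if s[i,4]>60];print([(np.round(ce[i],1),s[i,4]) for i in range(1,n) if s[i,4]>60])
P=np.array(P)
def res(p):
    q=teeth_px(c,*p);d=np.linalg.norm(P[:,None]-q[None],axis=2).argmin(1)
    return (P-q[d]).ravel()
best=min((least_squares(res,[.484,-.188,t]) for t in np.linspace(0,1.05,7)),key=lambda r:r.cost)
print(best.x,np.degrees(best.x[2])%60,best.cost,np.round(best.fun,1))
# plate/stage colour check
x,y,t=best.x
a=np.linspace(0,2*np.pi,200)
o=im.copy()
for u,v in w2px(c,np.c_[x+.078*np.cos(a),y+.078*np.sin(a),0*a+.05]): cv2.circle(o,(int(round(u)),int(round(v))),0,(255,0,255),-1)
for u,v in teeth_px(c,*best.x): cv2.circle(o,(int(round(u)),int(round(v))),1,(255,0,0),-1)
# bolt red
red=(((hsv[...,0]<8)|(hsv[...,0]>172))&(hsv[...,1]>170)&(hsv[...,2]>60)).astype(np.uint8)
n,l,s,ce=cv2.connectedComponentsWithStats(red);i=1+s[1:,4].argmax();print('red',s[i],ce[i])
cv2.imwrite('pics/w1o.png',cv2.resize(o[0:320,200:460],None,fx=2,fy=2,interpolation=cv2.INTER_NEAREST)[:600])
E
```

```text
[(array([316.7, 140.3]), np.int32(327)), (array([388. , 167.9]), np.int32(355)), (array([259. , 189.3]), np.int32(373)), (array([396.8, 240. ]), np.int32(339)), (array([274. , 259.1]), np.int32(332)), (array([340.3, 282.6]), np.int32(298))]
[ 0.48708497 -0.19291411  0.60010666] 34.38357912427134 1.167303149875341 [ 0.4 -0.1 -0.2  0.8  0.6 -0.1 -0.5  0.4  0.3 -0.6 -0.4 -0.4]
red [ 354   14   36   50 1124] [371.24466192  37.66281139]
```

View pics/w1o.png

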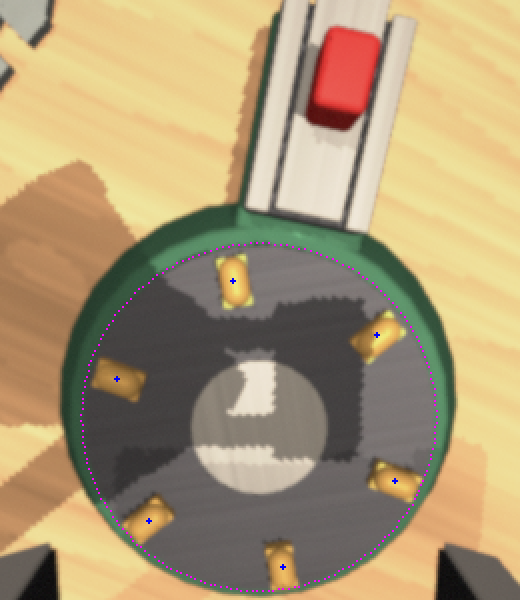

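>>> {"method": "jog_arm", "body": {"moves": [[0,0,0,2,40,0,94],[0,0,0,2,45,0,94],[0,0,0,3,45,0,94],[0,0,0,3,45,0,94],[0,0,0,3,45,0,94],[0,0,0,3,45,0,94],[0,0,0,3,45,0,94],[0,0,0,2,40,0,94],[0,0,0,0,0,0,94],[0,0,0,0,0,0,94],[0,0,0,0,0,0,94]]}}

```text
time: 3.8
tool_pos: [0.5038, 0.1593, 0.3028]
ee_rot: [3.142, -0.0, -1.14]
wrist_force: [0.0, -0.3, 0.1]
width: 0.0941
```

```bash
python3 - <<'E'
from h import *
o=get_obs();print(o['time'],o['tool_pos'],o['ee_rot'],o['joint_positions'])
import pickle
c=get_calibration('wrist');im=snapshot('wrist');save('w2',im);pickle.dump(c,open('w2.pkl','wb'))
for l in ['head','head_grip']: print(l,look_for(l,'wrist'))
E
```

```text
3.8 [0.50381721 0.15934049 0.30281373] [ 3.14158501e+00 -4.84408011e-04 -1.14011124e+00] [ 1.99221937e-01  3.90019573e-02  1.42137231e+00 -4.76138606e-04
  1.68111469e+00  1.33928074e+00]
head [{'bbox': [339.5, 0.9, 472.5, 113.2], 'conf': 0.94}, {'bbox': [242.7, 124.8, 393.8, 280.3], 'conf': 0.68}, {'bbox': [434.0, 113.3, 562.6, 234.6], 'conf': 0.56}]
head_grip [{'bbox': [441.7, 115.9, 563.5, 235.0], 'conf': 0.98}, {'bbox': [343.0, 1.9, 476.4, 113.6], 'conf': 0.72}, {'bbox': [241.9, 126.4, 394.0, 279.4], 'conf': 0.66}]
```

View pics/w2.png

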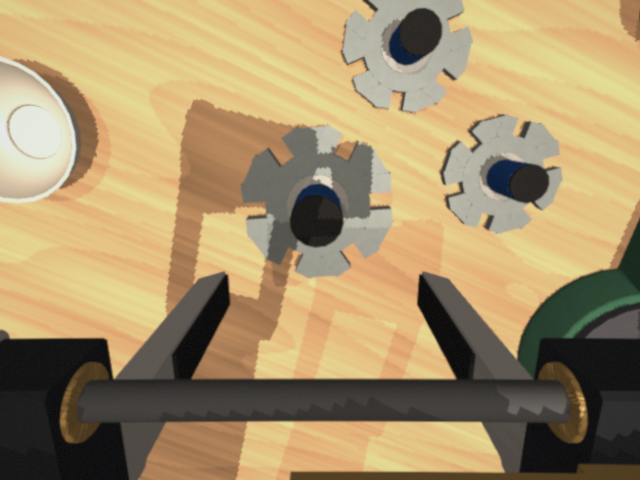

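```bash
cat >> h.py <<'E'
def disc_outline(x,y,th,R=.075,zs=.016,n=720,w=.0165,ri=.051):
    a=np.linspace(0,2*np.pi,n,endpoint=False)
    pts=[]
    h=w/2; ao=np.arcsin(h/R)
    for i in range(6):
        t=th+i*np.pi/3
        def rot(p): return [x+p[0]*np.cos(t)-p[1]*np.sin(t),y+p[0]*np.sin(t)+p[1]*np.cos(t),zs]
        pts+= [rot((R*np.cos(ao),-h)),rot((ri,-h)),rot((ri,h)),rot((R*np.cos(ao),h))]
        for b in np.linspace(ao,np.pi/3-ao,12): pts.append(rot((R*np.cos(b),R*np.sin(b))))
    return np.array(pts)
def disc_mask(cal,x,y,th,z0=0.,S=4,**k):
    m=np.zeros((480*1,640*1),np.uint8)
    for z in np.linspace(z0,z0+.016,9):
        p=w2px(cal,disc_outline(x,y,th,zs=z,**k))
        cv2.fillPoly(m,[np.round(p*16).astype(np.int32)],255,shift=4,lineType=cv2.LINE_AA)
    return m/255.
E
cat > fit2.py <<'E'
from h import *
import pickle
from scipy.optimize import minimize
c=pickle.load(open('w2.pkl','rb'));im=cv2.imread('pics/w2.png')
hsv=cv2.cvtColor(im,cv2.COLOR_BGR2HSV)
metal=((hsv[...,1]<85)|((hsv[...,0]>90))|(hsv[...,2]<50)).astype(np.float32)
metal=cv2.medianBlur((metal*255).astype(np.uint8),3)/255.
cv2.imwrite('pics/m2.png',(metal[90:310,210:430]*255).astype(np.uint8))
roi=np.zeros((480,640));cv2.circle(roi,(318,201),92,1,-1)
def cost(p):
    m=disc_mask(c,p[0],p[1],p[2],R=p[3])
    return (roi*(m-metal)**2).sum()
best=None
x0=px2world(c,318,201,.01)[:2];print(x0)
for t in np.radians(np.arange(0,60,6)):
    r=minimize(cost,[*x0,t,.075],method='Nelder-Mead',options=dict(initial_simplex=np.array([[*x0,t,.075]]+[[*(np.array([*x0,t,.075])+d)] for d in np.diag([.004,.004,.06,.003])]),xatol=1e-5,fatol=.5))
    if best is None or r.fun<best.fun: best=r
print(best.x,np.degrees(best.x[2])%60,best.fun)
o=im.copy()
for z,col in ((.016,(255,0,255)),):
    cv2.polylines(o,[np.round(w2px(c,disc_outline(*best.x[:3],zs=z,R=best.x[3]))).astype(np.int32)],True,col,1)
for a in np.linspace(0,6.28,40):
    u,v=w2px(c,[best.x[0]+.022*np.cos(a),best.x[1]+.022*np.sin(a),.082])[0];cv2.circle(o,(int(u),int(v)),0,(0,255,0),-1)
mm=cv2.cvtColor((metal*255).astype(np.uint8),cv2.COLOR_GRAY2BGR)
cv2.imwrite('pics/w2o.png',cv2.resize(np.hstack([o[100:300,220:420],mm[100:300,220:420]]),None,fx=2,fy=2,interpolation=cv2.INTER_NEAREST))
E
python3 fit2.py
```

```text
[0.50798301 0.16757566]
[0.50501674 0.16673968 1.0277905  0.07297488] 58.8880581440309 633.1368858131489
```

View pics/w2o.png

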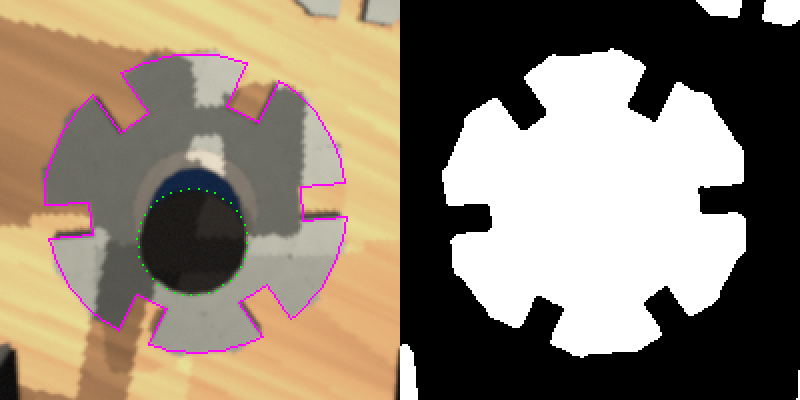

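>>> {"method": "jog_arm", "body": {"moves": [[0,0,0,1.2,7.4,-30,94],[0,0,0,0,0,-50,94],[0,0,0,0,0,-40,94],[0,0,0,0,0,-30,94],[0,0,0,0,0,-20,94],[0,0,0,0,0,-7,94],[0,0,0,0,0,0,94],[0,0,0,0,0,0,94]]}}

```text
time: 4.95
tool_pos: [0.5057, 0.1681, 0.1271]
ee_rot: [-3.139, -0.001, -1.138]
wrist_force: [-0.7, -0.9, -0.5]
width: 0.0941
```

>>> {"method": "jog_arm", "body": {"moves": [[0,0,0,0,0,0,60],[0,0,0,0,0,0,50],[0,0,0,0,0,0,30],[0,0,0,0,0,0,30],[0,0,0,0,0,0,30],[0,0,0,0,0,0,30]]}}

```text
time: 5.7
tool_pos: [0.5051, 0.1675, 0.1257]
ee_rot: [3.142, -0.002, -1.138]
wrist_force: [1.4, -2.6, -0.2]
width: 0.0438
```

>>> {"method": "jog_arm", "body": {"moves": [[0,0,0,0,0,20,30],[0,0,0,0,0,45,30],[0,0,0,0,0,45,30],[0,0,0,0,0,30,30],[0,0,-0.05,-2,-40,0,30],[0,0,-0.06,-2,-45,0,30],[0,0,-0.06,-2,-45,0,30],[0,0,-0.06,-2,-45,0,30],[0,0,-0.06,-2,-45,0,30],[0,0,-0.06,-3,-45,0,30],[0,0,-0.04,-3,-45,0,30],[0,0,-0.037,-2,-40,0,30]]}}

```text
time: 7.2
tool_pos: [0.4857, -0.1828, 0.2631]
ee_rot: [3.137, 0.003, -1.567]
wrist_force: [1.3, 0.2, -6.6]
width: 0.0437
```

>>> {"method": "jog_arm", "body": {"moves": [[0,0,0,0,-10,0,30],[0,0,0,0,0,0,30],[0,0,0,0,0,0,30],[0,0,0,0,0,0,30]]}}

```text
time: 7.7
tool_pos: [0.487, -0.1907, 0.2655]
ee_rot: [3.141, 0.001, -1.563]
wrist_force: [0.1, 0.0, -7.1]
width: 0.0437
```

```bash
python3 - <<'E'
from h import *
o=get_obs();print(o['time'],o['tool_pos'],o['ee_rot'],o['wrist_force'],o['width'])
import pickle
c=get_calibration('wrist');im=snapshot('wrist');save('w3',im);pickle.dump((o,c),open('w3.pkl','wb'))
E
```

```text
7.7 [ 0.48697686 -0.19065339  0.26553076] [ 3.14129329e+00  5.63651539e-04 -1.56312717e+00] [ 0.12707323  0.01520084 -7.05674574] 0.04373396246803323
```

View pics/w3.png

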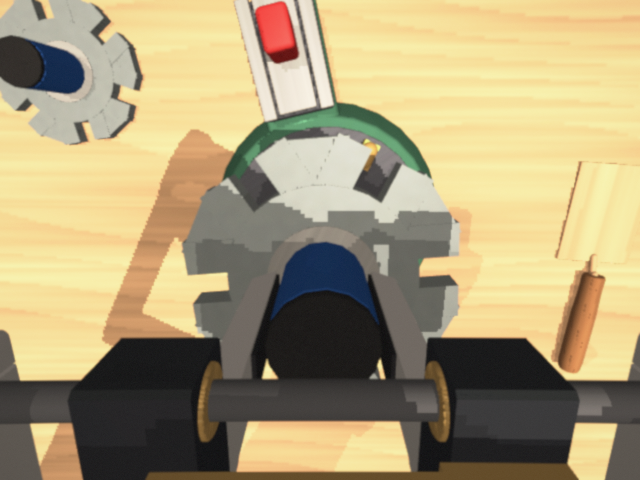

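```bash
cat > fit3.py <<'E'
from h import *
import pickle,sys
from scipy.optimize import minimize
from scipy.ndimage import map_coordinates
def dense(P,step=.001):
    out=[];nr=[]
    Q=np.vstack([P,P[:1]])
    for a,b in zip(Q[:-1],Q[1:]):
        L=np.linalg.norm(b-a);n=max(2,int(L/step))
        for s in (np.arange(n)+.5)/n: out.append(a+(b-a)*s)
    return np.array(out)
def fit(c,im,z0,p0,vmax,R=.0748,out=None):
    lab=cv2.cvtColor(im,cv2.COLOR_BGR2LAB).astype(np.float32)
    def E(s):
        g=0
        for ch in range(3):
            b=cv2.GaussianBlur(lab[...,ch],(0,0),s)
            g=g+cv2.Sobel(b,cv2.CV_32F,1,0)**2+cv2.Sobel(b,cv2.CV_32F,0,1)**2
        g=np.sqrt(g);return np.minimum(g,60)
    best=np.array(p0)
    for s,sp in ((3,(.003,.003,.04)),(1.5,(.0015,.0015,.015)),(1,(.0007,.0007,.008))):
        g=E(s)
        def cost(p):
            q=w2px(c,dense(disc_outline(*p,zs=z0+.016,R=R)))
            k=(q[:,1]<vmax)&(q[:,1]>2)&(q[:,0]>2)&(q[:,0]<637)
            return -map_coordinates(g,[q[k,1],q[k,0]],order=1).mean()
        S=np.vstack([best]+[best+d for d in np.diag(sp)])
        r=minimize(cost,best,method='Nelder-Mead',options=dict(initial_simplex=S,xatol=1e-6,fatol=1e-4));best=r.x
        print(s,best,np.degrees(best[2])%60,r.fun)
    if out:
        o=im.copy();cv2.polylines(o,[np.round(w2px(c,disc_outline(*best,zs=z0+.016,R=R))).astype(np.int32)],True,(255,0,255),1)
        cv2.imwrite(out,cv2.resize(o[100:400,170:490],None,fx=2,fy=2,interpolation=cv2.INTER_NEAREST))
    return best
if __name__=='__main__':
    c=pickle.load(open('w2.pkl','rb'));fit(c,cv2.imread('pics/w2.png'),0,[.505,.1667,1.0278],480,R=.074)
    o,c=pickle.load(open('w3.pkl','rb'))
    fit(c,cv2.imread('pics/w3.png'),o['tool_pos'][2]-.1257,[*o['tool_pos'][:2],np.radians(34.4)],325,out='pics/w3o.png',R=.074)
E
python3 fit3.py
```

```text
3 [0.50463362 0.16672693 1.04177516] 59.68932002059703 -41.363101959228516
1.5 [0.50464496 0.16705836 1.03736074] 59.43639249957442 -54.213890075683594
1 [0.50468604 0.16694316 1.03795655] 59.470529885481504 -55.65407180786133
3 [ 0.48624287 -0.19003443  0.60423185] 34.619934959619364 -49.978939056396484
1.5 [ 0.48625364 -0.1901489   0.60727697] 34.7944071057765 -52.41925048828125
1 [ 0.48620779 -0.19006595  0.60650275] 34.75004788027103 -52.514007568359375
```

View pics/w3o.png

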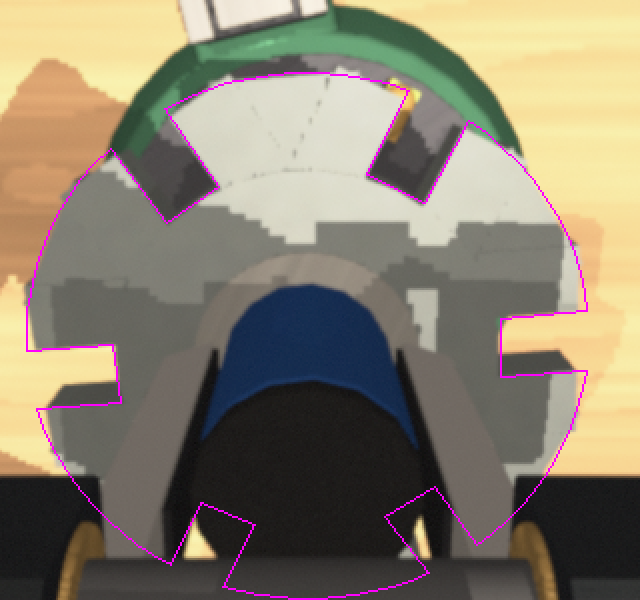

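>>> {"method": "jog_arm", "body": {"moves": [[0,0,-0.006,0.9,-2.9,-20,30],[0,0,0,0,0,-25,30],[0,0,0,0,0,-15,30],[0,0,0,0,0,-3,30],[0,0,0,0,0,0,30],[0,0,0,0,0,0,30]]}}

```text
time: 8.5
tool_pos: [0.4883, -0.1951, 0.204]
ee_rot: [-3.139, -0.001, -1.571]
wrist_force: [-0.3, 0.0, -6.5]
width: 0.0438
```

```bash
cat > look.py <<'E'
from fit3 import *
n=sys.argv[1]
o=get_obs();print(o['time'],o['tool_pos'],o['ee_rot'],o['wrist_force'],o['width'])
c=get_calibration('wrist');im=snapshot('wrist');save(n,im);pickle.dump((o,c),open(n+'.pkl','wb'))
im=im[:,:,::-1].copy()
fit(c,im,o['tool_pos'][2]-.1257,[*o['tool_pos'][:2],np.radians(34.4)],325,out=f'pics/{n}o.png',R=.074)
cv2.imwrite(f'pics/{n}z.png',cv2.resize(im[100:400,170:490],None,fx=2.4,fy=2,interpolation=cv2.INTER_CUBIC)[:600])
E
python3 look.py w4
```

```text
8.5 [ 0.48833254 -0.195056    0.20402094] [-3.13944631e+00 -1.24448319e-03 -1.57096047e+00] [-0.34796075  0.04667924 -6.47571726] 0.04375277618101106
3 [ 0.48771496 -0.19471048  0.60634834] 34.74120104357257 -47.40372085571289
1.5 [ 0.48794941 -0.19464226  0.59868584] 34.30217178485244 -52.75135040283203
1 [ 0.48795574 -0.19478609  0.59897205] 34.318570340327035 -53.20891189575195
```

View pics/w4o.png

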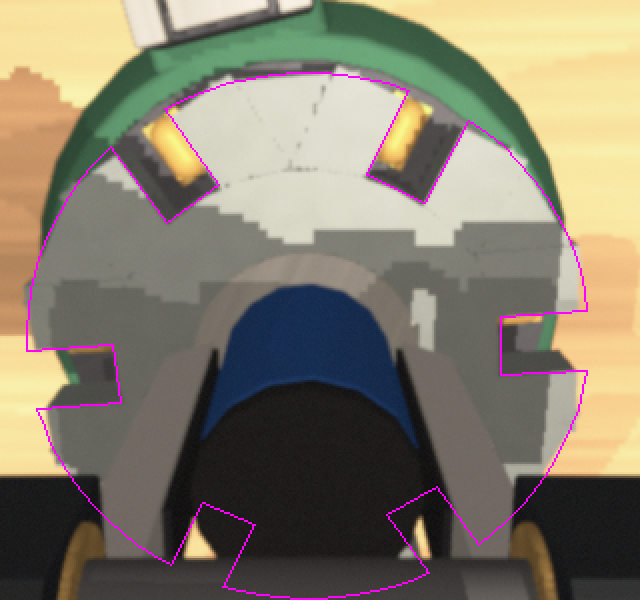

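View pics/w4z.png

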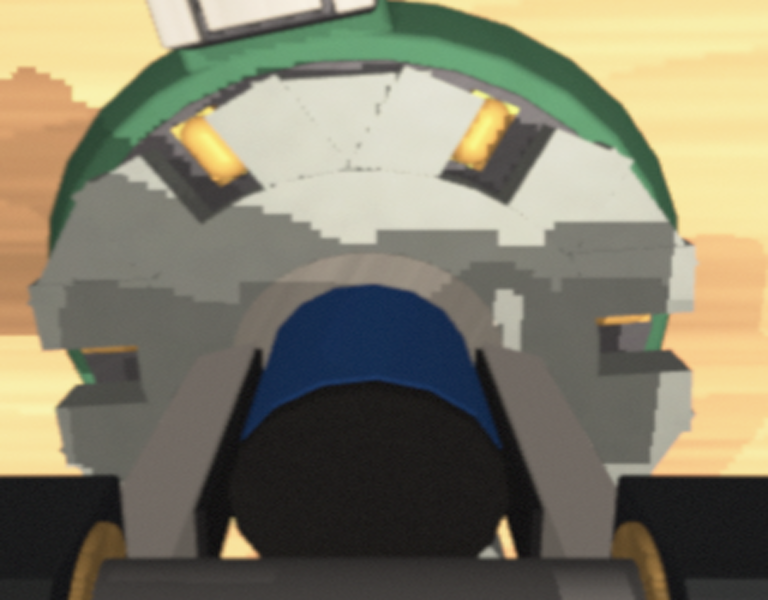

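>>> {"method": "jog_arm", "body": {"moves": [[0,0,0,0,0,0,30],[0,0,0,0,0,0,30],[0,0,0,0,0,0,30],[0,0,0,0,0,0,30]]}}

```text
time: 9.05
tool_pos: [0.4878, -0.1948, 0.2027]
ee_rot: [3.142, -0.0, -1.571]
wrist_force: [-0.1, 0.9, -6.8]
width: 0.0438
```

```bash
python3 look.py w5
python3 - <<'E'
from fit3 import *
o,c=pickle.load(open('w5.pkl','rb'));im=cv2.imread('pics/w5.png')
k=im.copy()
# predicted tooth top outlines from w1 estimate
for p,col in (((.4871,-.1929,.6001),(255,0,255)),):
  for i in range(6):
    a=p[2]+i*np.pi/3;e=np.array([np.cos(a),np.sin(a)]);n=np.array([-e[1],e[0]])
    P=[[*(np.array(p[:2])+(e*r+n*s)/1000),.064] for r,s in ((54,-4),(54,4),(74,4),(74,-4))]
    cv2.polylines(k,[np.round(w2px(c,P)*16).astype(np.int32)],True,col,1,shift=4)
cv2.imwrite('pics/w5t.png',cv2.resize(k[90:340,170:490],None,fx=2.4,fy=2.4,interpolation=cv2.INTER_NEAREST))
E
```

```text
9.05 [ 0.48776727 -0.19480894  0.20266047] [ 3.14153495e+00 -6.11190632e-05 -1.57105672e+00] [-0.06846888  0.90587245 -6.79962709] 0.04382721226361248
3 [ 0.48701756 -0.19433595  0.60476786] 34.65064603712676 -47.231773376464844
1.5 [ 0.48701756 -0.19433602  0.60476723] 34.65060996110271 -52.62061309814453
1 [ 0.48717961 -0.19442761  0.59891685] 34.31540799108569 -53.27107620239258
```

View pics/w5t.png

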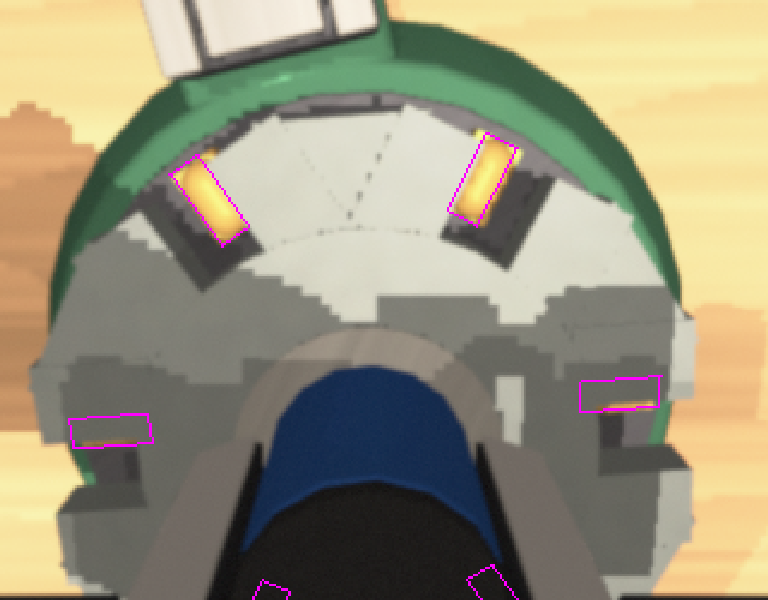

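View pics/w5o.png

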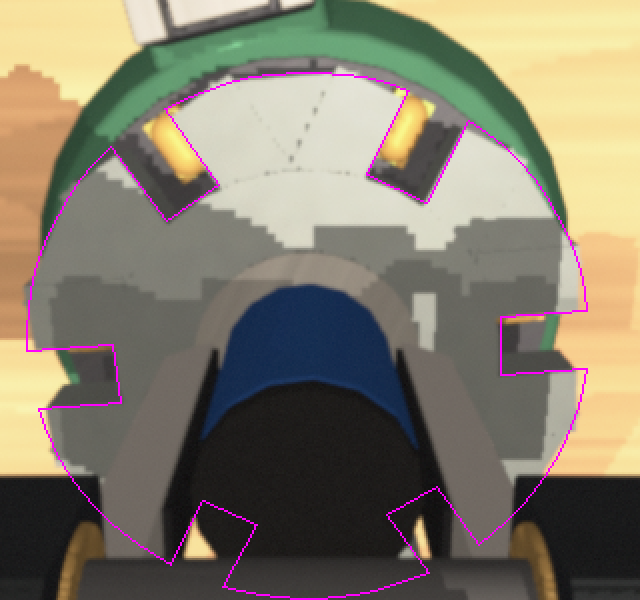

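>>> {"method": "jog_arm", "body": {"moves": [[0,0,0,0,1.4,0,30],[0,0,0,0,0,-5,30],[0,0,0,0,0,-4,30],[0,0,0,0,0,-2,30],[0,0,0,0,0,0,30],[0,0,0,0,0,0,30],[0,0,0,0,0,0,30],[0,0,0,0,0,0,30]]}}

```text
time: 10.1
tool_pos: [0.4878, -0.1934, 0.1919]
ee_rot: [-3.141, -0.0, -1.571]
wrist_force: [-0.4, 0.4, -6.8]
width: 0.0437
```

```bash
python3 look.py w6
```

```text
10.1 [ 0.48782663 -0.19343767  0.19187453] [-3.14133094e+00 -2.49627652e-04 -1.57100221e+00] [-0.37510057  0.38607789 -6.77960127] 0.04368106440053718
3 [ 0.48696881 -0.19281423  0.60002813] 34.37907948080305 -47.99879455566406
1.5 [ 0.48708994 -0.19294355  0.60027242] 34.39307602696609 -53.445133209228516
1 [ 0.48721067 -0.19295851  0.59917041] 34.329935662286516 -53.562286376953125
```

View pics/w6z.png

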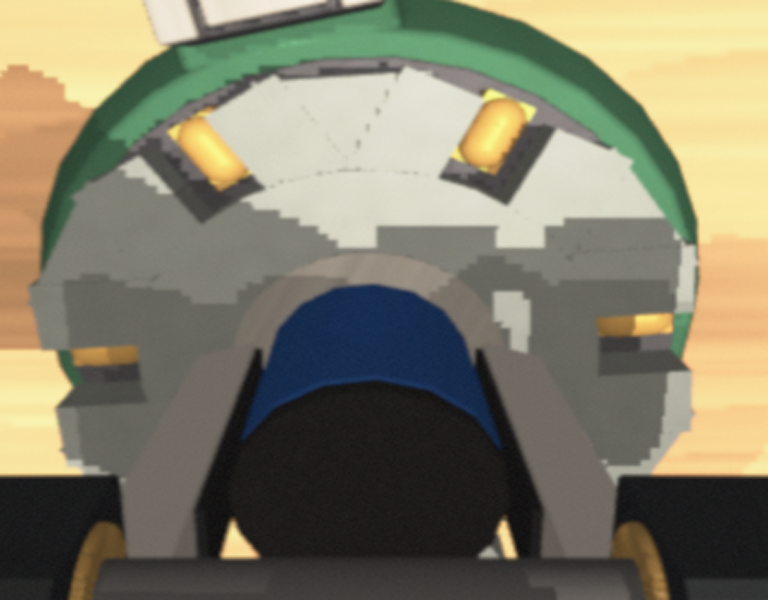

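>>> {"method": "jog_arm", "body": {"moves": [[0,0,0,0,0,-2,30],[0,0,0,0,0,-2,30],[0,0,0,0,0,-2,30],[0,0,0,0,0,0,30],[0,0,0,0,0,0,30]]}}

```text
time: 10.78
tool_pos: [0.4878, -0.1934, 0.1857]
ee_rot: [-3.142, -0.0, -1.571]
wrist_force: [0.2, 0.1, -6.7]
width: 0.0437
```

```bash
python3 look.py w7
```

```text
10.775 [ 0.48779555 -0.19340874  0.18570346] [-3.14159086e+00 -1.35924348e-04 -1.57098325e+00] [ 0.22969116  0.08231325 -6.69339528] 0.04365403363685001
3 [ 0.48675926 -0.19300752  0.5997769 ] 34.364684774683425 -48.51295471191406
1.5 [ 0.48708136 -0.19291111  0.59993051] 34.373486378397864 -53.53199005126953
1 [ 0.48715641 -0.19287044  0.60143084] 34.45944905683864 -53.78621292114258
```

View pics/w7z.png

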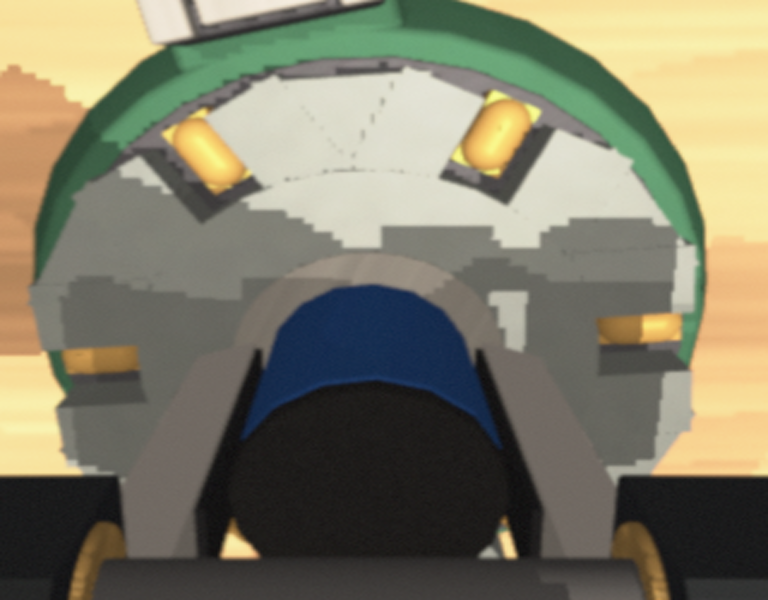

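>>> {"method": "jog_arm", "body": {"moves": [[0,0,0,0,0,-2,30],[0,0,0,0,0,-2,30],[0,0,0,0,0,-2,30],[0,0,0,0,0,-1,30],[0,0,0,0,0,0,30],[0,0,0,0,0,0,30]]}}

```text
time: 11.58
tool_pos: [0.4878, -0.1934, 0.1788]
ee_rot: [-3.141, -0.0, -1.571]
wrist_force: [-0.7, 0.3, -6.9]
width: 0.0439
```

>>> {"method": "jog_arm", "body": {"moves": [[0,0,0,0,0,-1,30],[0,0,0,0,0,-1,30],[0,0,0,0,0,-1,30],[0,0,0,0,0,0,30],[0,0,0,0,0,0,30]]}}

```text
time: 12.2
tool_pos: [0.4878, -0.1934, 0.1758]
ee_rot: [-3.142, -0.0, -1.571]
wrist_force: [0.3, -0.3, -6.9]
width: 0.0438
```

```bash
python3 look.py w8
```

```text
12.2 [ 0.48779759 -0.19343146  0.17575008] [-3.14151093e+00 -1.59998517e-04 -1.57100379e+00] [ 0.3190676  -0.29050395 -6.90280238] 0.04384277004153998
3 [ 0.48659858 -0.19275702  0.59651267] 34.17765843713826 -47.540035247802734
1.5 [ 0.48692037 -0.19285474  0.59910904] 34.3264194179459 -53.28361129760742
1 [ 0.48698913 -0.19288421  0.59886034] 34.312170021343924 -54.0115966796875
```

View pics/w8z.png

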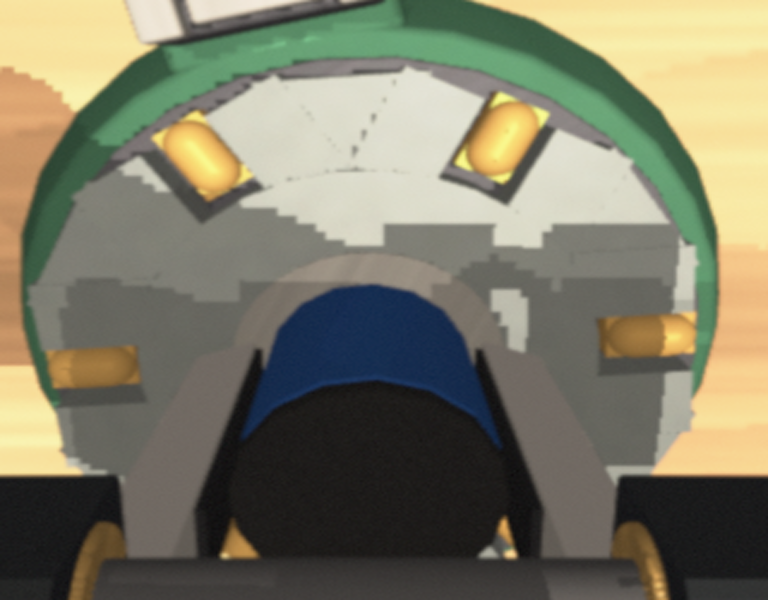

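>>> {"method": "jog_arm", "body": {"moves": [[0,0,0,0,0,-1,30],[0,0,0,0,0,0,30],[0,0,0,0,0,0,30]]}}

```text
time: 12.62
tool_pos: [0.4878, -0.1933, 0.1756]
ee_rot: [-3.141, -0.0, -1.571]
wrist_force: [-3.0, 2.7, 1.6]
width: 0.0436
```

>>> {"method": "jog_arm", "body": {"moves": [[0,0,0,0,0,-1,30],[0,0,0,0,0,0,30],[0,0,0,0,0,0,30]]}}

```text
time: 13.0
tool_pos: [0.4878, -0.1934, 0.1756]
ee_rot: [-3.141, -0.001, -1.571]
wrist_force: [-4.6, 3.1, 6.3]
width: 0.0437
```

>>> {"method": "jog_arm", "body": {"moves": [[0,0,0,0,0,-1,30],[0,0,0,0,0,0,30],[0,0,0,0,0,0,46],[0,0,0,0,0,1,54],[0,0,0,0,0,0,70],[0,0,0,0,0,0,80],[0,0,0,0,0,0,80],[0,0,0,0,0,30,80],[0,0,0,0,0,50,80],[0,0,0,0,0,45,80],[0,0,0,0,0,0,80],[0,0,0,0,0,0,80]]}}

```text
time: 14.5
tool_pos: [0.4875, -0.1933, 0.2978]
ee_rot: [3.14, 0.001, -1.571]
wrist_force: [-0.8, 0.3, -0.1]
width: 0.0801
```

```bash
python3 - <<'E'
from fit3 import *
n='w9';o=get_obs();print(o['time'],o['tool_pos'],o['ee_rot'],o['wrist_force'],o['width'],o['joint_positions'])
c=get_calibration('wrist');im=snapshot('wrist');save(n,im);pickle.dump((o,c),open(n+'.pkl','wb'))
im=im[:,:,::-1].copy()
fit(c,im,.05,[.4871,-.193,np.radians(34.4)],350,R=.0745)
hsv=cv2.cvtColor(im,cv2.COLOR_BGR2HSV)
red=(((hsv[...,0]<8)|(hsv[...,0]>172))&(hsv[...,1]>170)&(hsv[...,2]>60)).astype(np.uint8)
k,l,s,ce=cv2.connectedComponentsWithStats(red);i=1+s[1:,4].argmax();print('red',s[i],ce[i])
E
```

```text
14.5 [ 0.48753371 -0.1932658   0.29779305] [ 3.14048765e+00  5.00239050e-04 -1.57097421e+00] [-0.7514657   0.33803771 -0.07106414] 0.0801356765908985 [-4.85511353e-01  3.18922426e-02  1.43859589e+00 -7.33937598e-05
  1.67231528e+00  1.08545519e+00]
3 [ 0.4858458  -0.19264193  0.60110485] 34.4407711109206 -48.40281295776367
1.5 [ 0.48642673 -0.19315217  0.59804819] 34.26563746823459 -57.267982482910156
1 [ 0.48648792 -0.19307573  0.59768795] 34.24499684817499 -57.51579666137695
red [ 259   20   36   50 1141] [275.88343558  43.97195443]
```

View pics/w9.png

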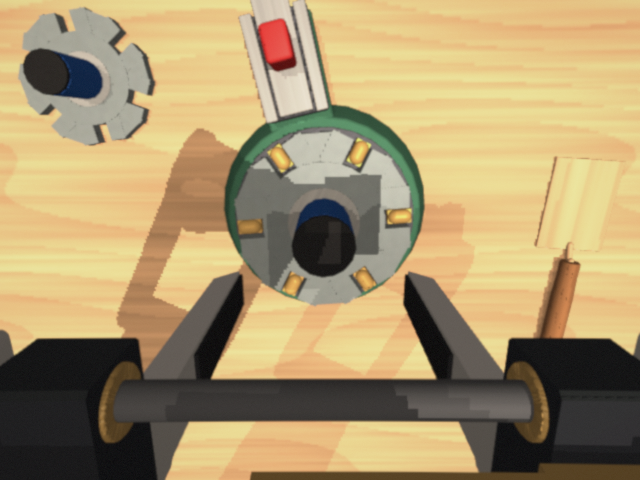

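```bash
cat > bolt.py <<'E'
from fit3 import *
def redmask(im):
    hsv=cv2.cvtColor(im,cv2.COLOR_BGR2HSV)
    m=(((hsv[...,0]<8)|(hsv[...,0]>172))&(hsv[...,1]>150)&(hsv[...,2]>50)).astype(np.uint8)
    k,l,s,ce=cv2.connectedComponentsWithStats(m);i=1+s[1:,4].argmax();return (l==i).astype(float)
def bmask(c,x,y,phi):
    e=np.array([np.cos(phi),np.sin(phi)]);n=np.array([-e[1],e[0]])
    P=[[*(np.array([x,y])+a*e*.012+b*n*.009),z] for a in(-1,1) for b in (-1,1) for z in (.075,.115)]
    h=cv2.convexHull(w2px(c,P).astype(np.float32));m=np.zeros((480,640),np.uint8)
    cv2.fillPoly(m,[np.round(h*16).astype(np.int32)],255,shift=4,lineType=cv2.LINE_AA);return m/255.
def fitb(c,im,ax=(.4869,-.193)):
    m=redmask(im);u=np.argwhere(m>0).mean(0);x0=px2world(c,u[1],u[0],.1)[:2]
    ph=np.arctan2(x0[1]-ax[1],x0[0]-ax[0])
    p0=np.array([*x0,ph]);S=np.vstack([p0]+[p0+d for d in np.diag([.004,.004,.05])])
    r=minimize(lambda p:((bmask(c,*p)-m)**2).sum(),p0,method='Nelder-Mead',options=dict(initial_simplex=S,xatol=1e-6,fatol=.1))
    d=r.x[:2]-ax
    print('grip',r.x,'yawdeg',np.degrees(r.x[2]),'radial dir',np.degrees(np.arctan2(d[1],d[0])),'dist',np.hypot(*d),'cost',r.fun,m.sum())
if __name__=='__main__':
    fitb(pickle.load(open('w1.pkl','rb')),cv2.imread('pics/w1.png'))
    fitb(pickle.load(open('w9.pkl','rb'))[1],cv2.imread('pics/w9.png'))
E
python3 bolt.py
```

```text
grip [ 0.61467808 -0.16266835  0.11973227] yawdeg 6.860153660069354 radial dir 13.353578619081086 dist 0.13132876878473923 cost 259.72676662821993 1338.0
grip [ 0.61470712 -0.16308266  0.32406398] yawdeg 18.567498459627803 radial dir 13.174693443418002 dist 0.131261981519551 cost 280.59498654363705 1328.0
```

>>> {"method": "jog_arm", "body": {"moves": [[0,0,0.06,27,6.4,0,60],[0,0,0.06,40,9,0,60],[0,0,0.06,40,9,0,60],[0,0,0.052,20,6,0,60],[0,0,0,0,0,0,60],[0,0,0,0,0,0,60],[0,0,0,0,0,-40,60],[0,0,0,0,0,-40,60],[0,0,0,0,0,-22,60],[0,0,0,0,0,0,60],[0,0,0,0,0,0,60],[0,0,0,0,0,0,60]]}}

```text
time: 16.05
tool_pos: [0.6153, -0.1634, 0.1989]
ee_rot: [-3.139, -0.002, -1.339]
wrist_force: [0.8, 0.0, 0.8]
width: 0.0599
```

```bash
python3 - <<'E'
from bolt import *
n='w10';o=get_obs();print(o['time'],o['tool_pos'],o['ee_rot'],o['wrist_force'],o['width'])
c=get_calibration('wrist');im=snapshot('wrist');save(n,im);pickle.dump((o,c),open(n+'.pkl','wb'))
fitb(c,im[:,:,::-1].copy())
E
```

```text
16.05 [ 0.61531507 -0.16339036  0.19894901] [-3.13851310e+00 -2.13615624e-03 -1.33933624e+00] [0.76612651 0.02635264 0.79799913] 0.059937818722470455
grip [ 0.61664855 -0.16233309  0.26422488] yawdeg 15.13897048916145 radial dir 13.29818235882326 dist 0.13332346412340487 cost 491.5360399846213 2361.0
```

View pics/w10.png

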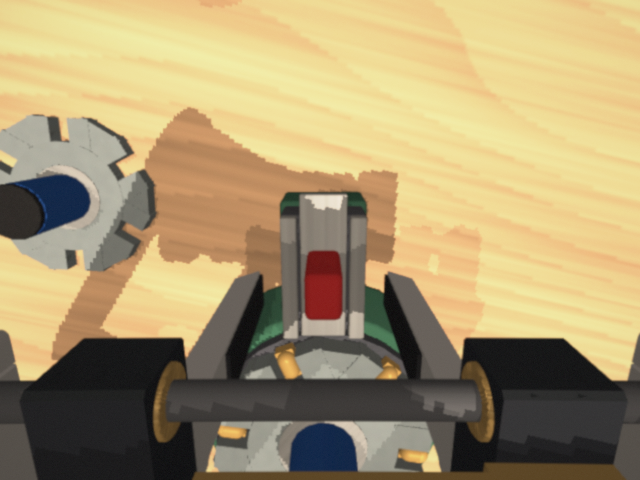

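>>> {"method": "jog_arm", "body": {"moves": [[0,0,0,0,0,-10,60],[0,0,0,0,0,-7,60],[0,0,0,0,0,0,40],[0,0,0,0,0,0,25],[0,0,0,0,0,0,10],[0,0,0,0,0,0,10],[0,0,0,0,0,0,10],[0,0,0,0,0,0,10]]}}

```text
time: 17.1
tool_pos: [0.615, -0.1635, 0.18]
ee_rot: [-3.141, -0.001, -1.339]
wrist_force: [0.5, -2.2, 0.1]
width: 0.0179
```

Gripped (17.9 mm). Slide inwards.

>>> {"method": "jog_arm", "body": {"moves": [[0,0,0,-3,-0.7,0,10],[0,0,0,-5,-1.2,0,10],[0,0,0,-6,-1.4,0,10],[0,0,0,-6,-1.4,0,10],[0,0,0,-5,-1.2,0,10],[0,0,0,-3,-0.7,0,10],[0,0,0,0,0,0,10],[0,0,0,0,0,0,10]]}}

```text
time: 18.1
tool_pos: [0.5863, -0.1702, 0.18]
ee_rot: [3.141, -0.001, -1.339]
wrist_force: [0.6, -4.6, 1.9]
width: 0.0179
```

>>> {"method": "jog_arm", "body": {"moves": [[0,0,0,-1,-0.2,0,10],[0,0,0,-1,-0.2,0,10],[0,0,0,0,0,0,10],[0,0,0,0,0,0,10]]}}

```text
time: 18.6
tool_pos: [0.5849, -0.1705, 0.18]
ee_rot: [-3.141, -0.001, -1.339]
wrist_force: [2.4, -4.7, 0.3]
width: 0.0177
```

>>> {"method": "jog_arm", "body": {"moves": [[0,0,0,-1,-0.2,0,10],[0,0,0,-1,-0.2,0,10],[0,0,0,0,0,0,10],[0,0,0,0,0,0,10]]}}

```text
time: 19.1
tool_pos: [0.5836, -0.1708, 0.18]
ee_rot: [-3.139, -0.002, -1.339]
wrist_force: [5.4, -4.0, -2.1]
width: 0.0177
```

>>> {"method": "jog_arm", "body": {"moves": [[0,0,0,-1,-0.2,0,10],[0,0,0,-1,-0.2,0,10],[0,0,0,0,0,0,10],[0,0,0,0,0,0,10]]}}

```text
time: 19.6
tool_pos: [0.5831, -0.1708, 0.18]
ee_rot: [-3.135, -0.002, -1.339]
wrist_force: [10.6, -3.6, -3.5]
width: 0.0173
```

>>> {"method": "jog_arm", "body": {"moves": [[0,0,0,-1,-0.2,0,10],[0,0,0,-1,-0.2,0,10],[0,0,0,0,0,0,10],[0,0,0,0,0,0,10]]}}

```text
time: 20.1
tool_pos: [0.5826, -0.1709, 0.18]
ee_rot: [-3.131, -0.003, -1.338]
wrist_force: [16.0, -3.2, -5.5]
width: 0.0178
```

>>> {"method": "jog_arm", "body": {"moves": [[0,0,0,0,0,0,20],[0,0,0,0,0,0,40],[0,0,0,0,0,0,50],[0,0,0,0,0,0,50],[0,0,0,0,0,0,50],[0,0,0,0,0,20,50],[0,0,0,0,0,45,50],[0,0,0,0,0,45,50],[0,0,0,-40,-10,10,50],[0,0,0,0,0,0,50],[0,0,0,0,0,0,50],[0,0,0,0,0,0,50]]}}

```text
time: 21.6
tool_pos: [0.5391, -0.1809, 0.2985]
ee_rot: [3.14, 0.001, -1.339]
wrist_force: [0.2, 0.6, 0.2]
width: 0.05
```

```bash
python3 - <<'E'
from bolt import *
n='w11';o=get_obs();print(o['time'],o['tool_pos'],o['ee_rot'],o['wrist_force'],o['width'])
c=get_calibration('wrist');im=snapshot('wrist');save(n,im);pickle.dump((o,c),open(n+'.pkl','wb'))
im=im[:,:,::-1].copy()
fitb(c,im);fit(c,im,.05,[.4871,-.193,np.radians(34.4)],380,R=.0745)
save('scene2',snapshot('scene'));save('top2',snapshot('top'))
a=cv2.imread('pics/top2.png');cv2.imwrite('pics/top2c.png',cv2.resize(a[140:340,120:500],None,fx=2.1,fy=2.1))
E
```

```text
21.6 [ 0.53906583 -0.18090378  0.29849574] [ 3.14020913e+00  1.32574956e-03 -1.33854843e+00] [0.19493575 0.61949691 0.16370508] 0.05004935852013624
grip [ 0.58427901 -0.16987734  0.23809833] yawdeg 13.642029394262094 radial dir 13.35751517878127 dist 0.10008660317169615 cost 190.20542868127643 894.0
3 [ 0.48677458 -0.1930473   0.6175587 ] 35.38350726664624 -39.146121978759766
1.5 [ 0.48716132 -0.19309631  0.6057383 ] 34.70624786594223 -44.976009368896484
1 [ 0.48719508 -0.19306925  0.60562982] 34.70003271000076 -45.252925872802734
```

View pics/w11.png

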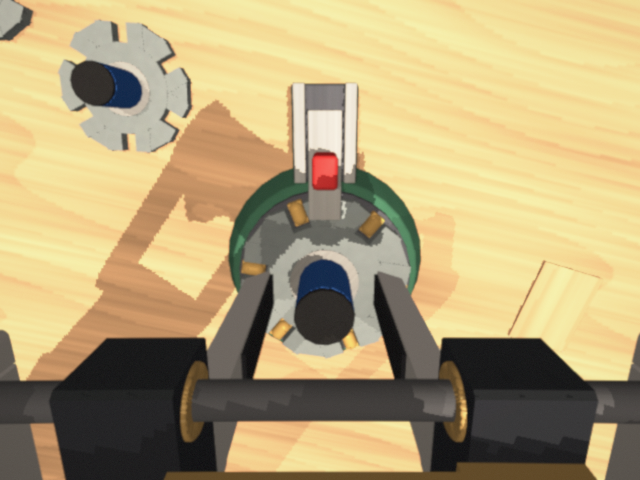

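View pics/scene2.png

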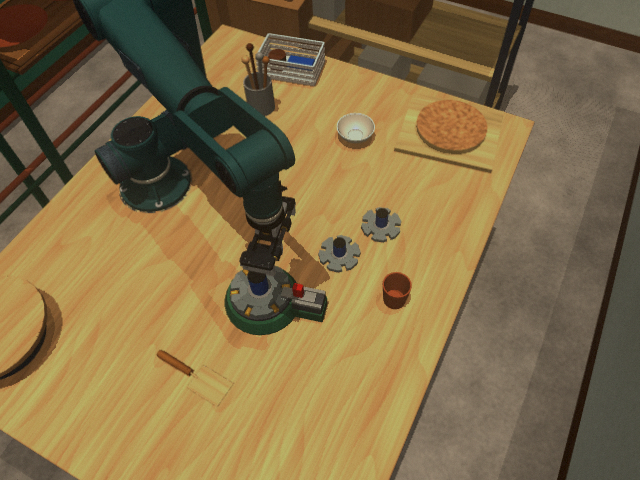

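```bash
python3 -c "
from h import *
print(close_job())"
```

```text
the job is handed in; nothing more can be done
None
```

The largest trimming head is seated on the driver with its notches meshed, and the red bolt is slid in over the disc to its end stop. The job is handed in at about 22 s on the robot's clock, with the gripper clear of everything.

- **Head:** I picked it up by the blue stub and turned it about -25° to match the teeth (notches at 34.4°). I lowered it in the grip until it touched at the height expected for fully home, pressed it lightly, then let go. The last pictures show the teeth sitting in the notches. The centre agrees with the driver's to within about 1 mm. The final angle fit read 34.7° against 34.4°, but the gripper partly hid the disc.
- **Bolt:** I gripped the red grip and slid it until the force climbed steadily to 16 N, which I took as the stop. After release it measured 100.1 mm from the axis, against 100.5 mm nominal, with the tongue over the disc.
- **Bystanders:** the bowl, cup, spatula and both smaller heads look unmoved in the scene picture; I did not measure them.
- **Disagreements:** no final check failed. Two fits were rough: the bolt's angle from the red grip alone came out at 7° and 19°, so I used the bolt's bearing from the driver's axis (13.3°) instead. Before I lowered the head, it sat about 1.5 mm off the driver's centre and I corrected it.

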